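# Push the bead tray into the corner of the counter pad

### The job

Push the small dark bead tray that lies on the cream counter pad along the pad into the corner between the wooden back rail and the metal stop bar, so that it sits square and snug against both. Only push it with the fingers, without picking it up or tipping it; leave the ring cone, jar, bangle and tweezers where they stand, and finish with the hand clear of everything.

Things in the scene. Friction and masses are not known exactly. Their poses are not given: they have to be found in the camera images.
- pad: Cream counter pad fixed to the counter, 340 mm (its x) by 500 mm (its y), 6 mm thick, so its top lies 6 mm above the counter. Origin: centre of its underside. Along its +x edge, away from the robot, runs the wooden back rail over the full 500 mm: its inner face is the plane x = +140 mm in this frame, it is 25 mm thick and its top is 28 mm above the counter. The pad is turned a little on the counter.
- stop: Plain aluminium stop bar screwed down on the pad, 120 mm long (its x, square to the back rail, one end reaching the rail), 20 mm wide (its y), 24 mm high. Origin: centre of its underside, on the pad top. It stands near the pad's left or right end (about 205 mm to the +y or -y side of the pad's centre, varying); the tray belongs on its side that faces the middle of the pad. Immovable; its axes are parallel to the pad's.
- tray: Loose dark wooden tray, a solid slab 96 mm (its x) by 130 mm (its y), 24 mm high, with a cream insert and 12 round green 15 mm beads fixed on top (beads reach 39 mm above its underside). Origin: centre of its underside. About 0.25 to 0.5 kg. It slides on the pad with friction, needing about 1 to 4 N and starts turned up to about 23 degrees from the pad's axes. Home, its +x long side lies along the back rail and one 96 mm end lies along the stop bar.
- cone: Loose turned light-wood ring cone standing on the pad at the end where the stop bar is not, foot 48 mm diameter, 67 mm tall. Origin: centre of its underside. Must be left alone.
- bangle: Loose green bangle lying flat on the counter left of the pad, 72 mm outer diameter, 10 mm high. Origin: centre of its underside. Must be left alone.
- jar: Loose glass jar with a steel cap on the counter right of the pad, 56 mm diameter, 65 mm tall. Origin: centre of its underside. Must be left alone.
- tweezers: Loose black tweezers lying flat on the counter left of the pad, 135 mm long (along its x), 8 mm high. Origin: on the underside, about mid-length. Must be left alone.
Not all that is in view belongs to the job. What is shaped like the tray but blue or red is not meant.

How it is judged:
By the outcome, as a careful person would: the job done as asked, in the order asked, and still so for the second after the job is handed in, with the robot touching nothing.
It also fails if it takes over 48 s, if anything falls off the work surface, if the arm or the gripper's body presses on something with over 40 N, if the wrist force passes 120 N, or if a joint passes its speed limit or range.

### The arm

A 6-joint arm with a two-finger parallel gripper is mounted at the origin on the work surface. World frame = base frame: x ahead of the robot, y to its left, z up, the work surface at z = 0. Lengths are in mm, angles in rad, forces in N, time in s.
With the tool pointing down it reaches from about 275 to 975 mm from the base axis. Payload 8.4 kg.
Tool frame: the origin (TCP) lies midway between the tips of the shut fingers; the grasp point (between the pads) lies bot.grip_depth behind it (bot.grip_depth is the distance from the TCP to the grasp point, in mm); z points along the fingers, y is the direction in which the jaws open and shut (so a half turn about z gives the same grasp; the last joint's range is limited). The gripper opens to 92 mm and grips with 3 to 60 N. Pads are 20 mm wide; open, the fingers measure 128 mm over their backs; the gripper's body (75 mm by 189 mm) begins 69 mm behind the grasp point.
Start: joints at [1.306, 0.353, 1.633, -0, 1.155, -0.002], TCP at [162.364, 603.544, 214.583] pointing down, gripper open.
Joint ranges: [-2.63, 2.63], [-0.92, 2.1], [0.06, 2.66], [-1.3, 4.44], [0, 2.69], [-3.02, 3.02]. Speed limits (rad/s): [2.22, 2.22, 2.79, 3.14, 3.14, 3.14].

### API

Orientations are given as a rotation vector (axis times angle).
In Python, from rig import sensors, optics, bot, models gives the robot as it stands.
- The arm moves only by the tool move_arm, never from a script. Its argument "increments" is a list of rows, each a list of 3 entries, a list of its own where there are three numbers: the opening in per cent of the stroke, from 0 (shut) to 100 (fully open), then the shift along the tool's x, y, z normalised to -1 to 1, where 1 is 50 cm, then the turn, a rotation vector about the tool's x, y, z normalised to -1 to 1, where 1 is 360 degrees. In form: [[hand, [tx, ty, tz], [ax, ay, az]], ...]. A call has 1 to 10 rows; each row is the pose to reach, as a shift and turn from the pose commanded when the call began, along the tool's axes at that moment, turning the shorter way round; what a row does not reach only later rows make up. A row lasts 1/8 s, in which the tool goes at most 62.5 mm and 10.7 degrees, less where a joint would pass 70% of its speed; a pose out of reach is approached as far as the arm can. A call with a number of a shift or a turn outside -1 to 1 is refused whole. A call with a gripper value outside its range is refused whole. The fingers move at their own pace and stop on an object; "squeeze" is the grip in N (left out, the last holds). Time passes only in rows, so rows that repeat a pose let the fingers close. It gives the time, the measured TCP pose, the force and the opening at its end, in the units of the state.
- sensors.state(): the state, without advancing time (a new reading comes with each control period).
- optics.read_camera(name): name is "side" or "top" or "wrist"; returns the picture (480x640x3 uint8, red, green, blue); there is no depth.
- optics.camera_params(name): a dict with "fovy" (degrees; the focal length in pixels is half the picture's height over the tangent of half this angle, whatever the lens; pixels are square), "cx", "cy" (the principal point, pixels), "xyz" and "orientation" of the camera in the world. Camera axes: x right, y down, z forward; pixel columns grow to the right and rows downward; lengths in mm; the calibration is good to about 2 mm. A picture is of the moment at which its call begins: read the wrist's pose just before it. camera_params takes no time and is no camera call; for the wrist camera it gives the pose at the moment of the call.
- bot.close_job(): hands the job in, once; it reports no verdict.
Trained networks look in the newest picture that a camera, given by its name, has taken for a name from the list of things; names that differ only in an ending like _2 or _b are one class to them, and where a whole thing is asked for, a point or a joint stands for the part that bears it (a point fixed in the world has none). Each returns a list of dicts, best first, with "conf" (0 to 1); they miss things now and then, are a little off and sometimes report something else, mostly with a low value. They report only what shows in the picture. A call takes as long as a camera call. They do not tell look-alikes from the thing itself.
- models.masks_of(camera, query): "pixels" (480x640 bool, what is visible of it) and "extent" ([centre column, centre row, width, height] in pixels, round what is visible of it).
The state is a dict: "time": time; "joint_pos": joint angles; "dq": joint speeds; "effort": joint torques, N m; "tcp_pos": TCP position; "orientation": TCP orientation; "ft_force": force on the tool from outside, world axes, zero at the start; "torque": the same for the moment, N m; "gripper_width": finger opening in mm.
Only numpy, scipy, OpenCV 4.12 (cv2) and the standard library are available. Lean on these libraries where they do the work, as an engineer would, in place of code of your own. Each camera call takes 0.05 s, during which the arm holds its last target.

## Working session

There is one attempt and no reset: what is moved stays moved. The work goes in short steps, Python scripts to look and compute and a tool call to move; the robot and the scene stay as the last step left them, time stands still between calls to the robot, and variables do not carry over. Pictures are saved under pics/ and viewed, and the job is handed in when it is done.

Besides the shell and the picture viewer there is one more tool, called after ">>>" by a JSON object that holds its "api" and its "payload". move_arm: Moves the arm, as the interface text tells. Scaled input: -1 to 1 covers 50 cm each way for a shift and 360 degrees each way for a turn. Its arguments: {"type":"object","properties":{"increments":{"type":"array","items":{"type":"array"}},"squeeze":{"type":"number"}},"required":["increments"]}

```bash
mkdir -p pics; ls; python3 - <<'E'
from rig import sensors, optics, bot, models
import cv2
for n in ("top","side"):
    im=optics.read_camera(n); cv2.imwrite(f"pics/{n}0.png",im[:,:,::-1]); print(n,optics.camera_params(n))
print(sensors.state(), bot.grip_depth)
E
```

```text
pics
top {'fovy': 51.9975392541948, 'cx': 316.20207570814904, 'cy': 237.3424875903302, 'xyz': array([ 299.58487653,   -5.23206146, 1202.92470908]), 'orientation': array([-2.1293303 ,  2.13763767, -0.14615454])}
side {'fovy': 49.95328169857662, 'cx': 321.28389147685937, 'cy': 236.23178473310975, 'xyz': array([ 284.59377882, 1032.77857951,  639.93472392]), 'orientation': array([-0.23299506,  2.61798413, -1.54266348])}
{'time': 0.1, 'joint_pos': array([ 1.30562932e+00,  3.53551092e-01,  1.63401433e+00, -3.79236235e-06,
        1.15520981e+00, -2.41989405e-03]), 'dq': array([ 5.00744994e-04, -2.01984688e-03, -2.21058538e-03, -3.47359685e-05,
        4.47123315e-04,  8.50426336e-04]), 'effort': array([ 1.00006549e-03, -5.94905913e+01, -3.34930766e+01,  6.98900199e-02,
        1.83439959e-02,  3.10508611e-06]), 'tcp_pos': array([162.23666685, 603.13954531, 213.97557282]), 'orientation': array([-4.11513351e-01, -3.11436803e+00,  1.84162509e-03]), 'ft_force': array([-0.03410491,  0.29290245, -0.28850558]), 'torque': array([-0.01135853, -0.00497583,  0.04129686]), 'gripper_width': 91.92642471156744} 18.700000000000003
```

View pics/top0.png

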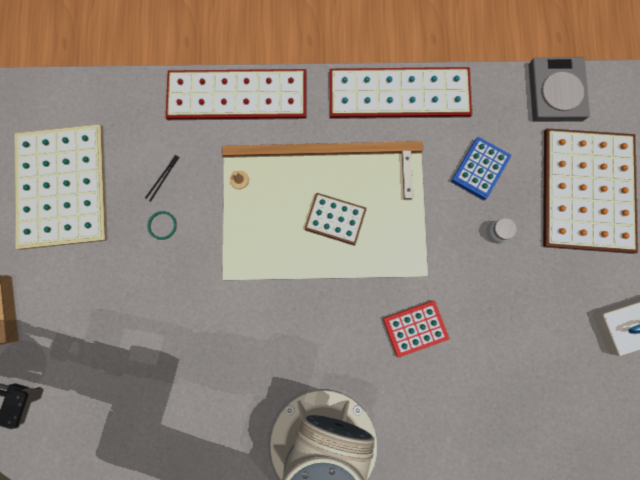

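View pics/side0.png

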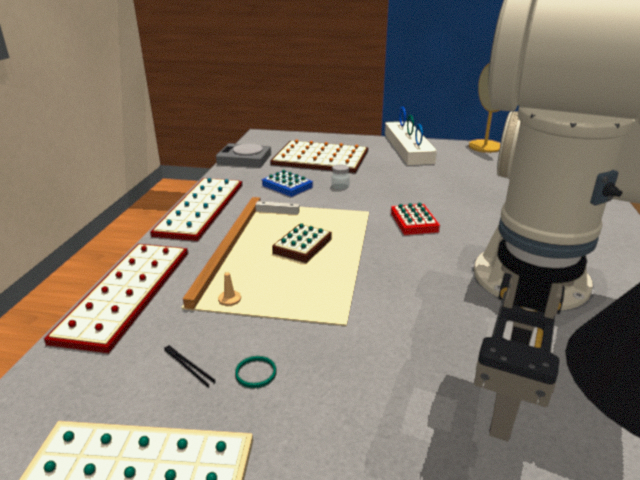

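Candidates: dark tray on the pad (335,218), blue look-alike (482,167), red look-alike (416,328). The wide trays at (236,93), (400,93), (60,185) and (590,190) aren't the right size. I choose (335,218) and will check it in a close crop while measuring.

```bash
cat > h.py <<'E'
import numpy as np, cv2
from scipy.spatial.transform import Rotation as R
from scipy.optimize import minimize
from rig import sensors, optics, bot, models
def cam(n):
    p=optics.camera_params(n); f=240/np.tan(np.radians(p['fovy'])/2)
    return dict(f=f,c=np.array([p['cx'],p['cy']]),t=np.array(p['xyz']),R=R.from_rotvec(p['orientation']).as_matrix())
def proj(c,P):
    q=(np.atleast_2d(P)-c['t'])@c['R']; return q[:,:2]/q[:,2:]*c['f']+c['c']
def unproj(c,uv,z):
    uv=np.atleast_2d(uv); d=np.c_[(uv-c['c'])/c['f'],np.ones(len(uv))]@c['R'].T
    return c['t']+d*((z-c['t'][2])/d[:,2])[:,None]
def box(x,y,a,lx,ly,z0,z1):
    ca,sa=np.cos(a),np.sin(a); P=[]
    for z in(z0,z1):
        for i,j in((-1,-1),(1,-1),(1,1),(-1,1)):
            u,v=i*lx/2,j*ly/2; P.append([x+ca*u-sa*v,y+sa*u+ca*v,z])
    return np.array(P)
def fitbox(cs,masks,x0,lx,ly,z0,z1):
    S=8
    def cost(p):
        e=0
        for c,m in zip(cs,masks):
            h=cv2.convexHull(proj(c,box(*p,lx,ly,z0,z1)).astype(np.float32))[:,0]
            im=np.zeros((480,640),np.uint8)
            cv2.fillConvexPoly(im,np.round(h*16).astype(np.int32),1,cv2.LINE_8,4)
            # smooth: blurred difference
            d=cv2.GaussianBlur(im.astype(np.float32)-m.astype(np.float32),(0,0),1.2)
            e+=(d**2).sum()/m.sum()
        return e
    s=np.array([[0,0,0],[8,0,0],[0,8,0],[0,0,.1]])+np.array(x0)
    r=minimize(cost,x0,method='Nelder-Mead',options=dict(initial_simplex=s,xatol=.02,fatol=1e-6,maxiter=600))
    return r.x,r.fun
E
python3 - <<'E'
from h import *
D={}
for n in("top","side"):
    im=optics.read_camera(n); c=cam(n)
    for q in("tray","pad","stop","cone","jar","bangle","tweezers"):
        for k,d in enumerate(models.masks_of(n,q)):
            if d['conf']<.3: continue
            print(n,q,round(d['conf'],2),np.round(d['extent'],1),np.round(unproj(c,d['extent'][:2],20)[0],0),d['pixels'].sum())
            D[f"{n}_{q}_{k}"]=d['pixels']
    cv2.imwrite(f"pics/{n}c.png",cv2.resize(im[130:290,210:440] if n=="top" else im[180:330,170:390],None,fx=3.4,fy=3.4,interpolation=cv2.INTER_CUBIC)[:,:,::-1])
np.savez("m.npz",**D)
E
```

```text
top tray 0.93 [415.7 327.9  66.4  54.6] [ 266. -219.   20.] 2242
top tray 0.83 [480.7 169.6  57.   60.4] [ 650. -392.   20.] 2079
top tray 0.68 [338.  216.8  60.4  51.2] [534. -39.  20.] 2106
top pad 0.61 [324.4 210.7 204.1 140.4] [549.  -5.  20.] 24164
top stop 0.65 [407.1 175.2  11.9  50.7] [ 637. -210.   20.] 525
top cone 0.57 [240.2 177.6  17.5  17.4] [634. 203.  20.] 248
top jar 0.97 [499.2 229.7  30.1  23. ] [ 500. -429.   20.] 596
top jar 0.62 [241.4 179.9  19.8  21.5] [628. 200.  20.] 274
top bangle 0.73 [161.4 226.9  27.8  30.2] [511. 395.  20.] 256
top tweezers 0.54 [162.5 182.   34.6  49.2] [625. 397.  20.] 370
side tray 0.78 [288.8 183.5  54.6  25.6] [ 644. -379.   20.] 853
side tray 0.68 [414.6 216.9  49.9  30.3] [ 261. -216.   20.] 1211
side tray 0.56 [300.3 242.9  61.4  35.5] [531. -27.  20.] 1556
side pad 0.56 [276.1 260.9 186.5 126.7] [568.  64.  20.] 14404
side stop 0.6 [278.9 208.9  43.7  11.4] [ 629. -201.   20.] 415
side cone 0.71 [230.8 290.4  23.   35.1] [631. 194.  20.] 439
side jar 0.61 [341.  179.6  14.6  26.9] [ 491. -436.   20.] 373
side bangle 0.7 [255.8 371.   41.4  32. ] [512. 412.  20.] 622
side tweezers 0.77 [191.7 365.7  52.7  41.6] [623. 419.  20.] 543
```

View pics/topc.png

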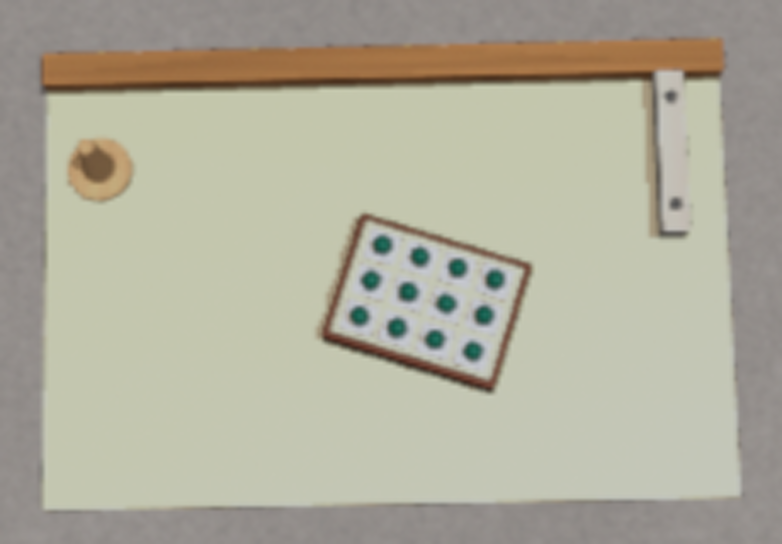

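```bash
python3 - <<'E'
from h import *
c=cam("top")
def w(pts,z): return unproj(c,np.array(pts)/3.4+[210-.0,130],z)
tr=w([[364,214],[531,265],[492,386],[326,334]],30)
pt=w([[43,55],[722,40]],28); pb=w([[44,510],[740,497]],6)
st=w([[654,72],[684,70],[688,232],[661,234]],30)
print("tray corners",tr.round(1)[:,:2].tolist(),np.linalg.norm(np.diff(tr,axis=0),axis=1))
print("pad",pt.round(1).tolist(),pb.round(1).tolist(),np.linalg.norm(pt[1]-pt[0]),np.linalg.norm(pb[1]-pb[0]),np.linalg.norm((pt-pb)[:,:2],axis=1))
print("stop",st.round(1).tolist(),np.linalg.norm(np.diff(st,axis=0),axis=1))
D=np.load("m.npz"); s=cam("side")
for ms,cs in (((D['top_tray_2'],),(c,)),((D['top_tray_2'],D['side_tray_2']),(c,s)),((D['side_tray_2'],),(s,))):
    p,e=fitbox(cs,ms,[534,-35,-.3],96,130,6,30); print("tray fit",p,e)
for ms,cs in (((D['top_stop_0'],),(c,)),((D['top_stop_0'],D['side_stop_0']),(c,s))):
    p,e=fitbox(cs,ms,[637,-208,0.],120,20,6,30); print("stop fit",p,e)
E
```

```text
tray corners [[591.5, 12.3], [553.2, -107.0], [466.0, -77.9], [504.0, 39.6]] [125.26797613  91.9479148  123.45936331]
pad [[713.4, 247.7, 28.0], [720.5, -249.4, 28.0]] [[381.3, 242.6, 6.0], [388.6, -254.7, 6.0]] 497.1542379753817 497.40281894190787 [332.17670921 331.90096456]
stop [[696.0, -198.9, 30.0], [697.3, -220.7, 30.0], [576.6, -219.7, 30.0], [575.3, -200.3, 30.0]] [ 21.82670959 120.65510559  19.36029636]
tray fit [ 5.28771648e+02 -3.26560707e+01 -3.13015836e-01] 0.013913843819671659
tray fit [ 5.28352428e+02 -3.31869930e+01 -3.07625839e-01] 0.025651136623169278
tray fit [ 5.28099938e+02 -3.56530046e+01 -3.38304561e-01] 0.00889863698218966
stop fit [ 6.39576667e+02 -2.10601691e+02  3.49346989e-02] 0.015196577707926432
stop fit [ 6.37987276e+02 -2.10832767e+02  2.26629721e-02] 0.1173525911463586
```

View pics/sidec.png

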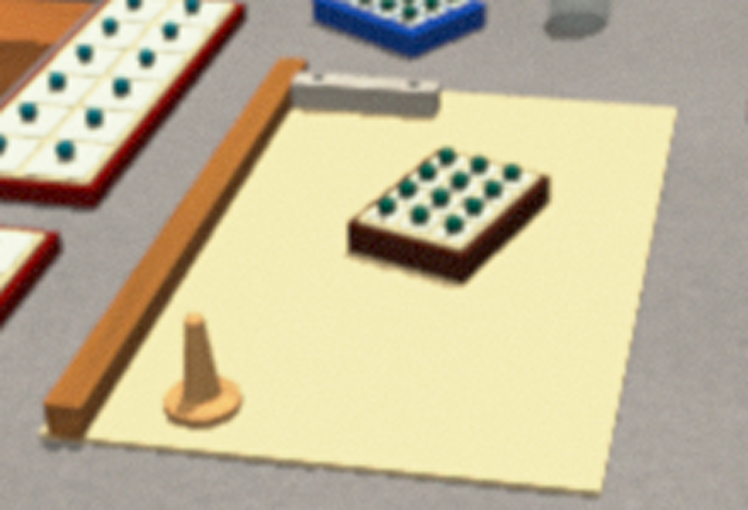

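Crop confirms the dark-brown framed tray at (335,218): short of the rail, yaw about -18° relative to the pad, with the stop on the right (-y) end. Sizes check out (within about 3%). Now the move helper.

```bash
cat > plan.py <<'E'
import sys,json,numpy as np
from scipy.spatial.transform import Rotation as R
# cmd pose file: pos, rotvec
def load():
    try: return json.load(open('cmd.json'))
    except Exception:
        return dict(p=[162.364,603.544,214.583],yaw=None)
def Rdown(yawdeg): # tool y axis at yaw (deg), z down
    a=np.radians(yawdeg); y=np.array([np.cos(a),np.sin(a),0]); z=np.array([0,0,-1.]); return np.c_[np.cross(y,z),y,z]
def rel(p0,y0,p,y):
    s=Rdown(y0).T@(np.array(p)-p0)/500; t=-((y-y0+180)%360-180)/360
    return s.round(4),round(t,4)
def apply(p0,y0,s,t):
    return np.array(p0)+Rdown(y0)@np.array(s)*500, y0-t*360
E
python3 - <<'E'
from plan import *
Y=float(74.95)
p0=np.array([162.364,603.544,214.583])
for tgt in ([432,-30,120],[432,-30,13]): print(rel(p0,Y,tgt,90.8))
s=np.array([-.41151,-3.11437,0]);print(R.from_rotvec(s).as_matrix().round(4))
E
```

```text
(array([-0.8498, -1.0836,  0.1892]), -0.044)
(array([-0.8498, -1.0836,  0.4032]), -0.044)
[[-9.657e-01  2.597e-01 -2.000e-04]
 [ 2.597e-01  9.657e-01  0.000e+00]
 [ 2.000e-04 -0.000e+00 -1.000e+00]]
```

>>> {"api": "move_arm", "payload": {"increments": [[65,[-0.85,-0.99,0.15],[0,0,-0.044]],[65,[-0.85,-0.99,0.15],[0,0,-0.044]],[65,[-0.85,-0.99,0.15],[0,0,-0.044]],[65,[-0.85,-0.99,0.15],[0,0,-0.044]],[65,[-0.85,-0.99,0.15],[0,0,-0.044]],[65,[-0.85,-0.99,0.15],[0,0,-0.044]],[65,[-0.85,-0.99,0.15],[0,0,-0.044]],[65,[-0.85,-0.99,0.15],[0,0,-0.044]],[65,[-0.85,-0.99,0.15],[0,0,-0.044]],[65,[-0.85,-0.99,0.15],[0,0,-0.044]]]}}

```text
time: 2.15
tcp_pos: [431.5, 41.6, 143.4]
orientation: [-0.021, 3.14, 0.0]
ft_force: [1.1, 0.8, -0.3]
gripper_width: 59.6
```

>>> {"api": "move_arm", "payload": {"increments": [[65,[0,-0.143,0.12],[0,0,0]],[65,[0,-0.143,0.2],[0,0,0]],[65,[0,-0.143,0.2],[0,0,0]],[65,[0,-0.143,0.2],[0,0,0]]]}}

```text
time: 2.65
tcp_pos: [432.1, -27.5, 44.2]
orientation: [-0.021, 3.141, 0.0]
ft_force: [0.2, 0.2, -0.2]
gripper_width: 59.9
```

```bash
python3 - <<'E'
from h import *
im=optics.read_camera("top");cv2.imwrite("pics/t1.png",cv2.resize(im[130:330,210:440],None,fx=3.4,fy=3,interpolation=cv2.INTER_CUBIC)[:,:,::-1])
im=optics.read_camera("side");cv2.imwrite("pics/s1.png",im[:,:,::-1])
s=sensors.state();print(s['tcp_pos'],s['orientation'],s['ft_force'],s['joint_pos'],s['time'])
E
```

```text
[433.15244632 -27.15210148  45.16204207] [-2.32311931e-02  3.13818824e+00 -2.38385220e-04] [ 0.19545031  0.45402603 -0.27194122] [-6.61355923e-02  3.21401599e-01  2.16838821e+00  1.52820322e-04
  6.48482242e-01 -1.65185877e+00] 2.75
```

View pics/s1.png

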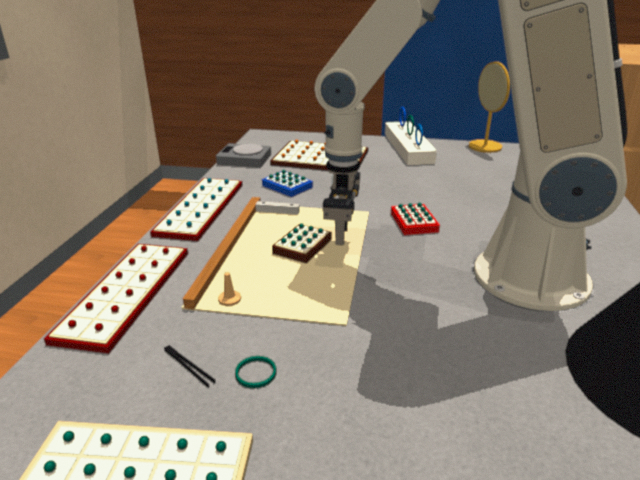

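>>> {"api": "move_arm", "payload": {"increments": [[65,[0,-0.006,0.04],[0,0,0]],[65,[0,-0.006,0.062],[0,0,0]],[65,[0,-0.006,0.062],[0,0,0]]]}}

```text
time: 3.12
tcp_pos: [431.7, -30.4, 12.6]
orientation: [-0.023, 3.141, -0.0]
ft_force: [-0.4, -0.4, 0.2]
gripper_width: 59.8
```

>>> {"api": "move_arm", "payload": {"increments": [[65,[-0.02,0,0],[0,0,0]],[65,[-0.04,0,0],[0,0,0]],[65,[-0.06,0,0],[0,0,0]],[65,[-0.08,0,0],[0,0,0]],[65,[-0.1,0,0],[0,0,0]],[65,[-0.12,0,0],[0,0,0]],[65,[-0.14,0,0],[0,0,0]],[65,[-0.16,0,0],[0,0,0]],[65,[-0.18,0,0],[0,0,0]],[65,[-0.18,0,0],[0,0,0]]]}}

```text
time: 4.38
tcp_pos: [523.2, -29.7, 12.4]
orientation: [-0.021, 3.139, -0.0]
ft_force: [-0.2, 0.3, -0.3]
gripper_width: 59.7
```

```bash
python3 - <<'E'
from h import *
im=optics.read_camera("top");cv2.imwrite("pics/t2.png",cv2.resize(im[130:290,210:440],None,fx=3.4,fy=3.4,interpolation=cv2.INTER_CUBIC)[:,:,::-1])
im=optics.read_camera("side");cv2.imwrite("pics/s2.png",cv2.resize(im[180:330,170:390],None,fx=3.4,fy=3.4,interpolation=cv2.INTER_CUBIC)[:,:,::-1])
s=sensors.state();print(s['tcp_pos'],s['orientation'],s['ft_force'],s['time'])
E
```

```text
[522.38309286 -29.703371    12.37426232] [-2.14773118e-02  3.13997204e+00 -6.88563382e-05] [-0.56053292 -0.99916148  0.33107639] 4.475
```

View pics/s2.png

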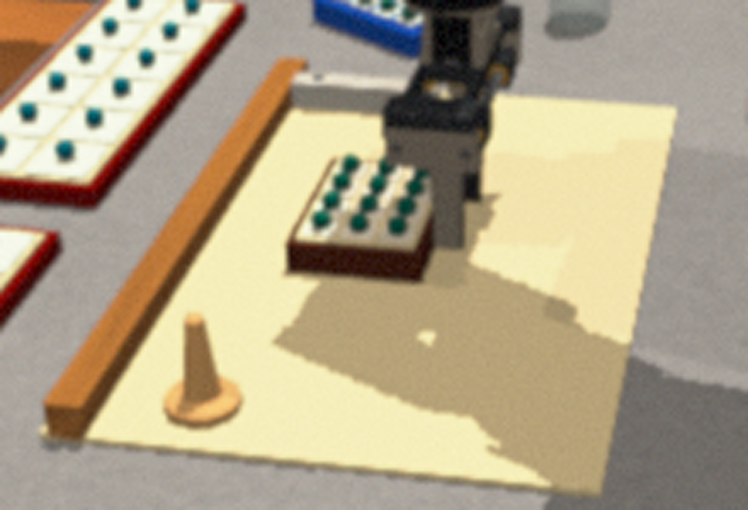

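View pics/t2.png

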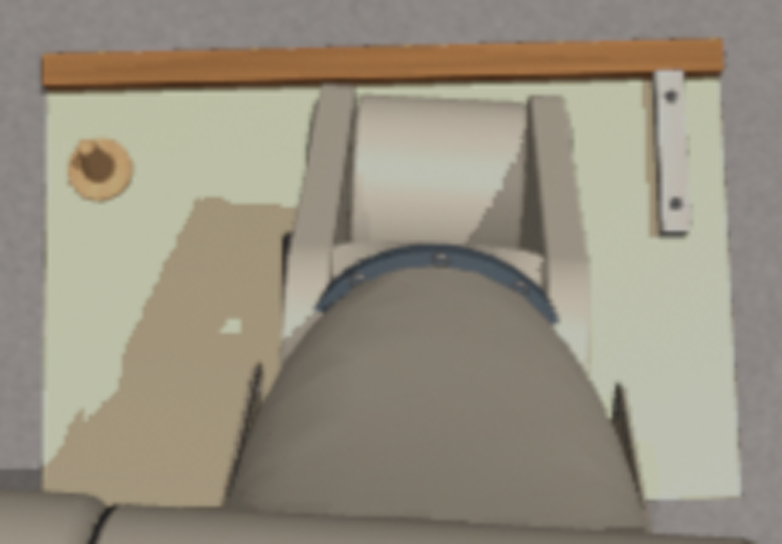

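The tray has turned square against both fingers (side view (360,220) in crop). Pushing on towards the rail, stopping short.

>>> {"api": "move_arm", "payload": {"increments": [[65,[-0.02,0,0],[0,0,0]],[65,[-0.04,0,0],[0,0,0]],[65,[-0.06,0,0],[0,0,0]],[65,[-0.08,0,0],[0,0,0]],[65,[-0.095,0,0],[0,0,0]],[65,[-0.105,0,0],[0,0,0]],[65,[-0.11,0,0],[0,0,0]],[65,[-0.11,0,0],[0,0,0]]]}}

```text
time: 5.48
tcp_pos: [576.9, -29.0, 12.2]
orientation: [-0.021, 3.141, -0.0]
ft_force: [-0.5, -0.5, -1.1]
gripper_width: 59.8
```

```bash
python3 - <<'E'
from h import *
im=optics.read_camera("side");cv2.imwrite("pics/s3.png",cv2.resize(im[180:330,170:390],None,fx=3.4,fy=3.4,interpolation=cv2.INTER_CUBIC)[:,:,::-1])
s=sensors.state();print(s['tcp_pos'],s['orientation'],s['ft_force'],s['time'])
E
```

```text
[576.88594509 -28.96220378  12.26899411] [-2.14683078e-02  3.14078801e+00 -4.10776201e-05] [-0.87140198  0.27917177 -0.52560763] 5.525
```

View pics/s3.png

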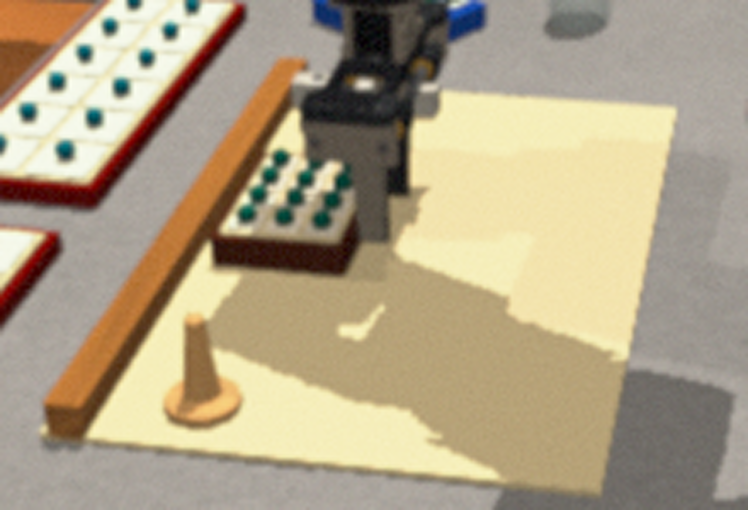

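>>> {"api": "move_arm", "payload": {"increments": [[65,[0.03,0,0],[0,0,0]],[65,[0.05,0,-0.04],[0,0,0]],[65,[0.05,0.1,-0.16],[0,0,0.03]],[65,[0.05,0.2,-0.2],[0,0,0.06]],[65,[0.05,0.25,-0.2],[0,0,0.09]],[65,[0.05,0.25,-0.2],[0,0,0.12]],[65,[0.05,0.25,-0.2],[0,0,0.15]],[65,[0.05,0.25,-0.2],[0,0,0.18]],[65,[0.05,0.25,-0.2],[0,0,0.21]],[50,[0.05,0.25,-0.2],[0,0,0.25]]]}}

```text
time: 6.78
tcp_pos: [549.2, 95.5, 112.3]
orientation: [2.123, 2.315, 0.001]
ft_force: [0.2, -0.2, -0.8]
gripper_width: 51.6
```

```bash
python3 - <<'E'
from h import *
cs=[];ms=[]
for n in("top","side"):
    im=optics.read_camera(n);cv2.imwrite(f"pics/{n}4.png",cv2.resize(im[130:290,210:440] if n=="top" else im[180:330,170:390],None,fx=3.4,fy=3.4,interpolation=cv2.INTER_CUBIC)[:,:,::-1])
    c=cam(n)
    for d in models.masks_of(n,"tray"):
        w=unproj(c,d['extent'][:2],20)[0]
        if d['conf']>.25: print(n,d['conf'],w.round(0),d['pixels'].sum())
        if 560<w[0]<680 and -90<w[1]<20 and d['conf']>.25:
            p,e=fitbox([c],[d['pixels']],[630,-33,0.015],96,130,6,30);print(n,"fit",p,e);cs.append(c);ms.append(d['pixels'])
s=sensors.state();print(s['tcp_pos'],s['orientation'],s['ft_force'],s['time'])
E
```

```text
top 0.8 [ 266. -218.   20.] 2309
top 0.71 [632. -23.  20.] 1921
top fit [ 6.34609881e+02 -1.97008482e+01 -1.34815302e-02] 0.06161980775419093
top 0.66 [ 654. -394.   20.] 2064
side 0.83 [ 263. -203.   20.] 1093
side 0.65 [637. -12.  20.] 1361
side fit [ 6.33211057e+02 -1.97415723e+01  3.96053831e-02] 0.06686379504851958
side 0.65 [ 630. -338.   20.] 81
[549.40135426  95.5661412  112.26494145] [2.11110720e+00 2.32636213e+00 2.47972242e-04] [-0.85628558  0.21700507 -0.61739673] 6.975
```

View pics/top4.png

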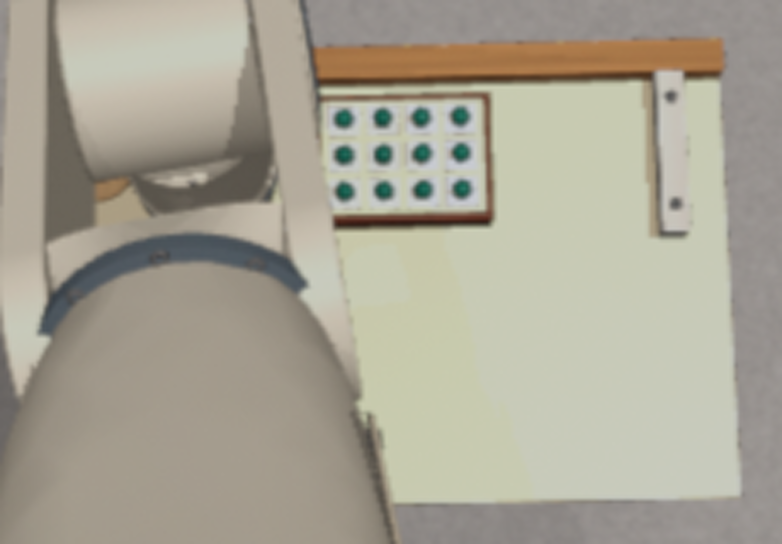

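View pics/side4.png

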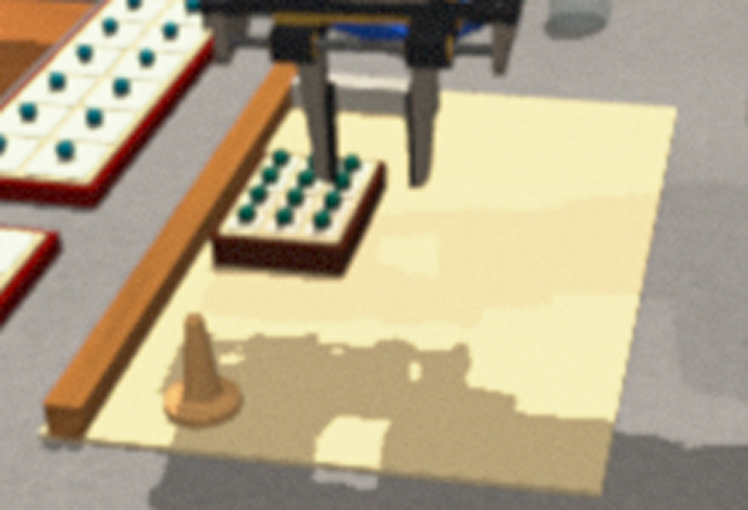

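>>> {"api": "move_arm", "payload": {"increments": [[50,[-0.047,0.161,0],[0,0,0.013]],[50,[-0.047,0.161,0],[0,0,0.013]],[50,[-0.047,0.161,0.1],[0,0,0.013]],[50,[-0.047,0.161,0.14],[0,0,0.013]],[50,[-0.047,0.161,0.14],[0,0,0.013]],[50,[-0.047,0.161,0.14],[0,0,0.013]]]}}

```text
time: 7.72
tcp_pos: [632.8, 79.9, 43.4]
orientation: [2.208, 2.234, 0.002]
ft_force: [0.1, -0.1, -0.4]
gripper_width: 45.9
```

```bash
python3 - <<'E'
from h import *
im=optics.read_camera("side");cv2.imwrite("pics/s5.png",cv2.resize(im[180:330,170:390],None,fx=3.4,fy=3.4,interpolation=cv2.INTER_CUBIC)[:,:,::-1])
s=sensors.state();o=s['orientation'];print(s['tcp_pos'],o,2*np.degrees(np.arctan2(o[1],o[0]))-90,s['ft_force'],s['time'])
E
```

```text
[633.11943587  79.96568146  43.78142306] [2.20764096 2.23330509 0.00272512] 0.6622146871217609 [ 0.63185648 -0.42850987  0.38282494] 7.775
```

View pics/s5.png

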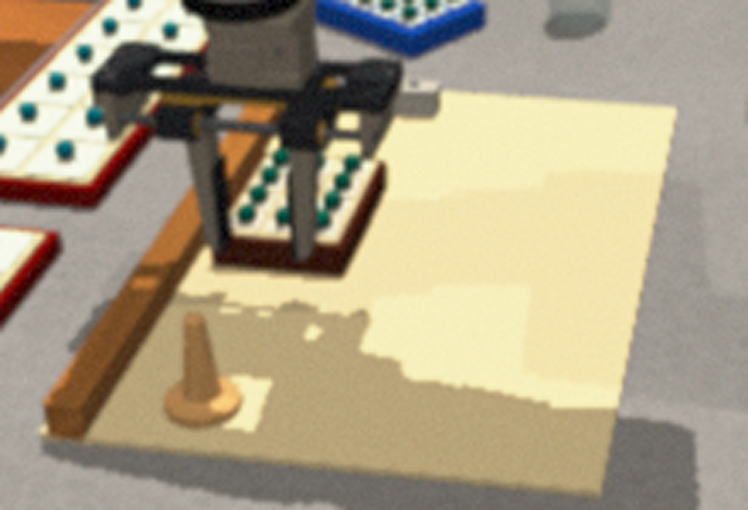

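>>> {"api": "move_arm", "payload": {"increments": [[50,[0,0,0.04],[0,0,0]],[50,[0,0,0.061],[0,0,0]],[50,[0,0,0.061],[0,0,0]],[50,[-0.02,0,0.061],[0,0,0]],[50,[-0.04,0,0.061],[0,0,0]],[50,[-0.06,0,0.061],[0,0,0]],[50,[-0.08,0,0.061],[0,0,0]],[50,[-0.1,0,0.061],[0,0,0]],[50,[-0.12,0,0.061],[0,0,0]],[50,[-0.12,0,0.061],[0,0,0]]]}}

```text
time: 9.02
tcp_pos: [632.8, 18.5, 11.7]
orientation: [2.21, 2.232, -0.001]
ft_force: [-0.2, -0.2, 0.7]
gripper_width: 46.0
```

```bash
python3 - <<'E'
from h import *
im=optics.read_camera("side");cv2.imwrite("pics/s6.png",cv2.resize(im[180:330,170:390],None,fx=3.4,fy=3.4,interpolation=cv2.INTER_CUBIC)[:,:,::-1])
s=sensors.state();o=s['orientation'];print(s['tcp_pos'],o,2*np.degrees(np.arctan2(o[1],o[0]))-90,s['ft_force'],s['time'])
E
```

```text
[632.59536348  18.88937212  11.52432376] [ 2.20981504e+00  2.23290062e+00 -1.27299746e-03] 0.5954440574994493 [-0.46786345 -0.38636735  0.53181155] 9.075
```

View pics/s6.png

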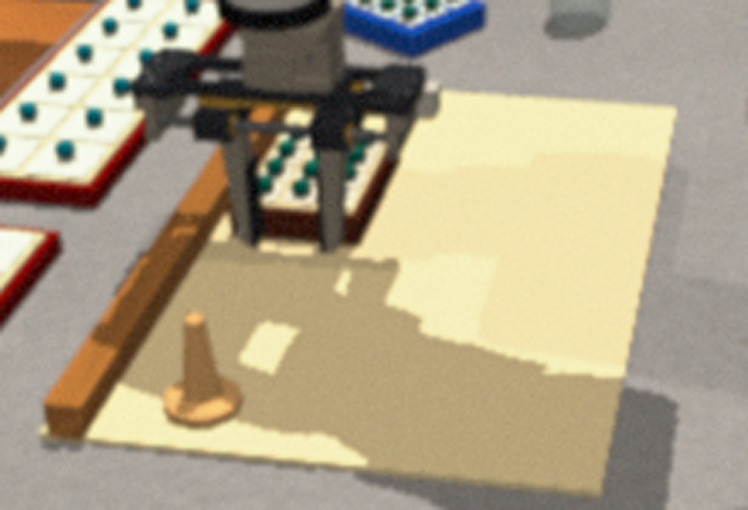

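>>> {"api": "move_arm", "payload": {"increments": [[50,[-0.02,0,0],[0,0,0]],[50,[-0.04,0,0],[0,0,0]],[50,[-0.06,0,0],[0,0,0]],[50,[-0.08,0,0],[0,0,0]],[50,[-0.1,0,0],[0,0,0]],[50,[-0.12,0,0],[0,0,0]],[50,[-0.132,0,0],[0,0,0]],[50,[-0.136,0,0],[0,0,0]],[50,[-0.136,0,0],[0,0,0]]]}}

```text
time: 10.2
tcp_pos: [633.7, -48.5, 11.8]
orientation: [2.209, 2.233, -0.0]
ft_force: [-0.5, -0.3, -0.4]
gripper_width: 45.6
```

```bash
python3 - <<'E'
from h import *
im=optics.read_camera("side");cv2.imwrite("pics/s7.png",cv2.resize(im[180:330,170:390],None,fx=3.4,fy=3.4,interpolation=cv2.INTER_CUBIC)[:,:,::-1])
im=optics.read_camera("top");cv2.imwrite("pics/t7.png",cv2.resize(im[130:290,210:440],None,fx=3.4,fy=3.4,interpolation=cv2.INTER_CUBIC)[:,:,::-1])
s=sensors.state();o=s['orientation'];print(s['tcp_pos'],o,2*np.degrees(np.arctan2(o[1],o[0]))-90,s['ft_force'],s['time'])
E
```

```text
[633.77847559 -48.29219074  11.86859581] [2.20879341e+00 2.23338690e+00 1.38382612e-04] 0.6344130231107101 [ 0.44416782  0.51761459 -0.78691979] 10.3
```

View pics/s7.png

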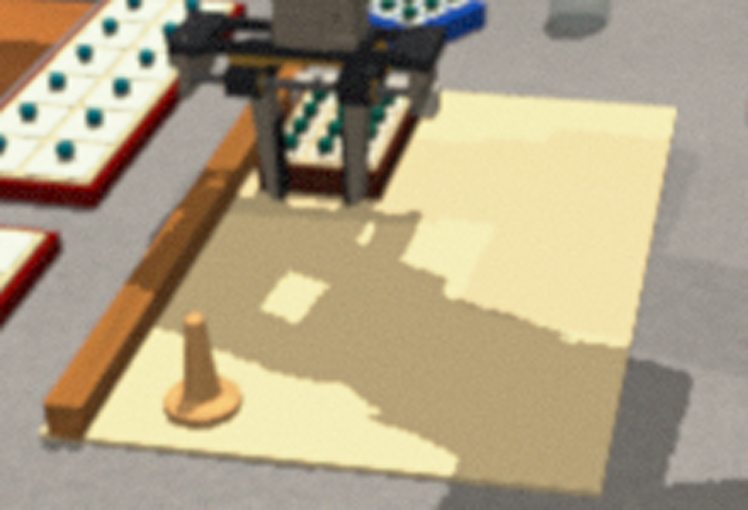

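View pics/t7.png

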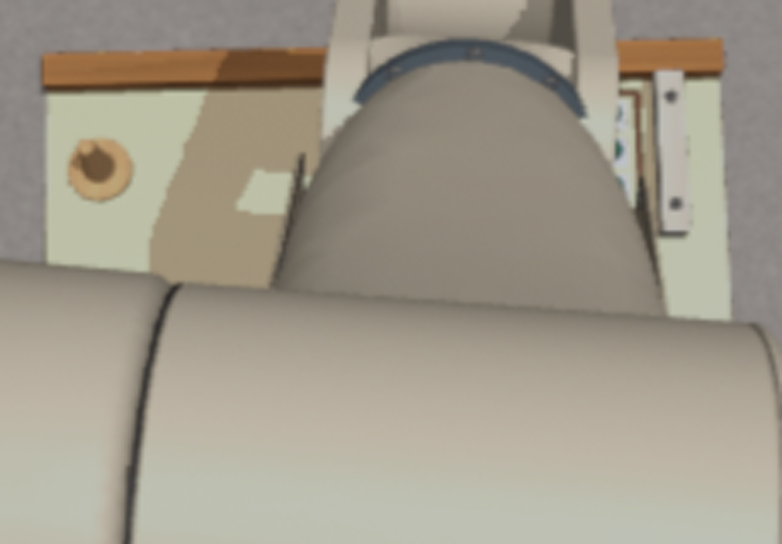

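>>> {"api": "move_arm", "payload": {"increments": [[50,[-0.006,0,0],[0,0,0]],[50,[-0.012,0,0],[0,0,0]],[50,[-0.016,0,0],[0,0,0]],[50,[-0.018,0,0],[0,0,0]]]}}

```text
time: 10.8
tcp_pos: [633.9, -57.3, 11.9]
orientation: [2.21, 2.233, 0.001]
ft_force: [0.4, 3.7, 2.1]
gripper_width: 45.9
```

>>> {"api": "move_arm", "payload": {"increments": [[50,[-0.002,0,0],[0,0,0]],[50,[-0.004,0,0],[0,0,0]]]}}

```text
time: 11.05
tcp_pos: [633.8, -59.2, 11.8]
orientation: [2.209, 2.233, 0.0]
ft_force: [0.1, 4.1, 4.3]
gripper_width: 46.0
```

>>> {"api": "move_arm", "payload": {"increments": [[50,[-0.002,0,0],[0,0,0]]]}}

```text
time: 11.18
tcp_pos: [633.8, -60.2, 11.8]
orientation: [2.209, 2.233, 0.0]
ft_force: [0.4, 5.2, 3.7]
gripper_width: 45.7
```

>>> {"api": "move_arm", "payload": {"increments": [[50,[-0.002,0,0],[0,0,0]]]}}

```text
time: 11.3
tcp_pos: [633.8, -60.6, 11.8]
orientation: [-2.209, -2.232, -0.001]
ft_force: [0.3, 12.1, 4.7]
gripper_width: 45.8
```

>>> {"api": "move_arm", "payload": {"increments": [[50,[-0.002,0,0],[0,0,0]]]}}

```text
time: 11.42
tcp_pos: [633.8, -60.7, 11.9]
orientation: [-2.209, -2.231, -0.003]
ft_force: [-0.2, 16.0, 6.1]
gripper_width: 45.9
```

>>> {"api": "move_arm", "payload": {"increments": [[50,[0.02,0,0],[0,0,0]],[50,[0.03,0,-0.04],[0,0,0]],[50,[0.03,0,-0.16],[0,0,0]],[65,[0,-0.08,-0.2],[0,0,-0.03]],[65,[-0.08,-0.16,-0.2],[0,0,-0.06]],[65,[-0.147,-0.16,-0.2],[0,0,-0.09]],[65,[-0.147,-0.16,-0.2],[0,0,-0.12]],[65,[-0.147,-0.16,-0.2],[0,0,-0.15]],[65,[-0.147,-0.16,-0.2],[0,0,-0.18]],[65,[-0.147,-0.16,-0.2],[0,0,-0.21]]]}}

```text
time: 12.68
tcp_pos: [554.7, -137.1, 113.0]
orientation: [0.378, 3.118, -0.001]
ft_force: [0.2, 0.1, -0.3]
gripper_width: 59.5
```

```bash
python3 - <<'E'
from h import *
for n in("side","top"):
    im=optics.read_camera(n);cv2.imwrite(f"pics/{n}8.png",cv2.resize(im[130:290,210:440] if n=="top" else im[180:330,170:390],None,fx=3.4,fy=3.4,interpolation=cv2.INTER_CUBIC)[:,:,::-1])
s=sensors.state();o=s['orientation'];print(s['tcp_pos'],o,2*np.degrees(np.arctan2(o[1],o[0]))-90,s['ft_force'],s['time'],s['joint_pos'])
E
```

```text
[ 554.73041129 -137.02426464  112.84518947] [ 3.83965645e-01  3.11698876e+00 -1.07986328e-03] 75.95481903625895 [-0.16774413 -1.24247818  0.57473449] 12.775 [-2.44438660e-01  3.87759148e-01  1.83854207e+00 -7.01647912e-04
  9.14172309e-01 -1.56967233e+00]
```

View pics/side8.png

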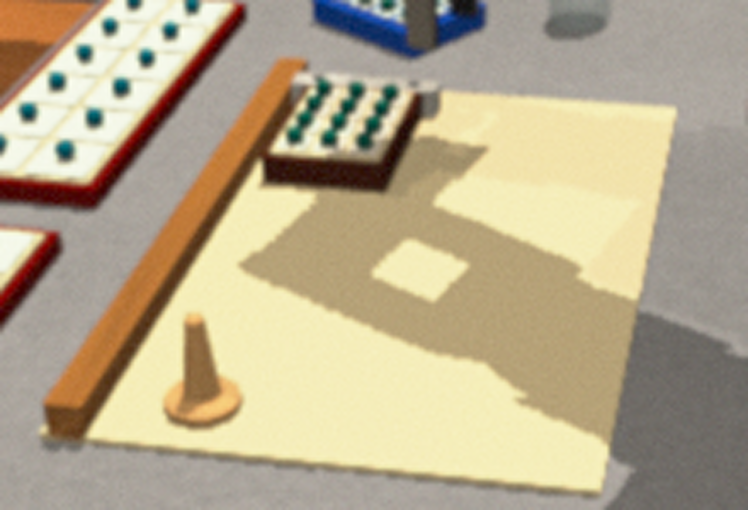

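View pics/top8.png

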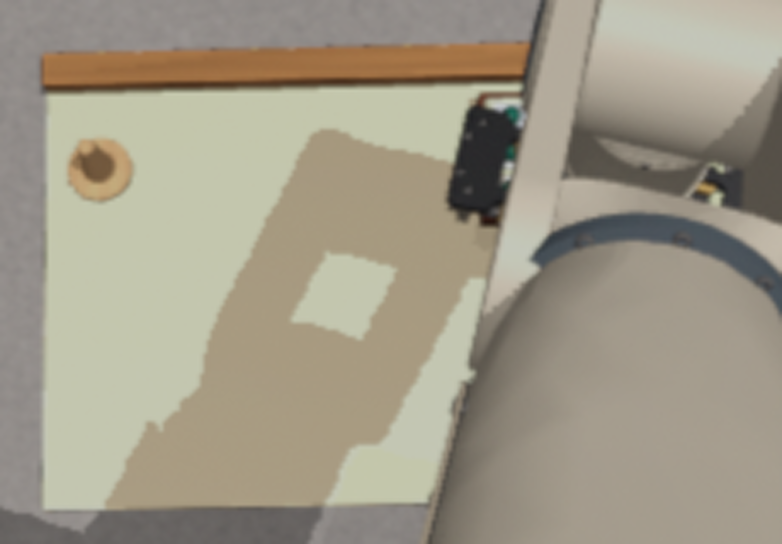

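>>> {"api": "move_arm", "payload": {"increments": [[65,[0,0.003,0],[0,0,-0.02]],[65,[0,0.003,0],[0,0,-0.041]],[65,[0,0.003,0.1],[0,0,-0.041]],[65,[0,0.003,0.18],[0,0,-0.041]],[65,[0,0.003,0.201],[0,0,-0.041]],[65,[0,0.003,0.201],[0,0,-0.041]]]}}

```text
time: 13.52
tcp_pos: [555.0, -135.3, 11.6]
orientation: [0.013, -3.141, 0.0]
ft_force: [-0.0, -0.5, 0.9]
gripper_width: 59.8
```

```bash
python3 - <<'E'
from h import *
s=sensors.state();o=s['orientation'];print(s['tcp_pos'],o,2*np.degrees(np.arctan2(o[1],o[0]))-90,s['ft_force'],s['time'])
E
```

```text
[ 555.04006884 -135.2920816    11.62726313] [ 1.28621921e-02 -3.14124148e+00  7.66954039e-05] -269.53079366119175 [-0.01982755 -0.46937023  0.9477191 ] 13.525
```

>>> {"api": "move_arm", "payload": {"increments": [[65,[-0.02,0,0],[0,0,-0.001]],[65,[-0.036,0,0],[0,0,-0.001]],[65,[-0.046,0,0],[0,0,-0.001]],[65,[-0.054,0,0],[0,0,-0.001]],[65,[-0.058,0,0],[0,0,-0.001]]]}}

```text
time: 14.15
tcp_pos: [582.8, -134.7, 11.2]
orientation: [0.026, -3.139, -0.001]
ft_force: [-5.9, 0.5, 4.7]
gripper_width: 59.6
```

>>> {"api": "move_arm", "payload": {"increments": [[65,[-0.003,0,0],[0,0,0]],[65,[-0.005,0,0],[0,0,0]]]}}

```text
time: 14.4
tcp_pos: [585.0, -134.6, 11.2]
orientation: [0.026, -3.139, -0.001]
ft_force: [-6.4, -1.2, 5.2]
gripper_width: 59.6
```

>>> {"api": "move_arm", "payload": {"increments": [[65,[-0.002,0,0],[0,0,0]]]}}

```text
time: 14.52
tcp_pos: [586.0, -134.6, 11.2]
orientation: [0.026, -3.138, -0.001]
ft_force: [-6.3, -0.2, 4.3]
gripper_width: 59.4
```

>>> {"api": "move_arm", "payload": {"increments": [[65,[-0.002,0,0],[0,0,0]]]}}

```text
time: 14.65
tcp_pos: [587.0, -134.6, 11.2]
orientation: [0.026, -3.139, -0.001]
ft_force: [-5.9, -0.8, 4.9]
gripper_width: 59.5
```

>>> {"api": "move_arm", "payload": {"increments": [[65,[-0.002,0,0],[0,0,0]]]}}

```text
time: 14.78
tcp_pos: [588.0, -134.6, 11.2]
orientation: [0.026, -3.139, -0.001]
ft_force: [-6.0, -0.5, 5.0]
gripper_width: 59.9
```

>>> {"api": "move_arm", "payload": {"increments": [[65,[-0.002,0,0],[0,0,0]]]}}

```text
time: 14.9
tcp_pos: [589.0, -134.6, 11.2]
orientation: [0.026, -3.139, -0.001]
ft_force: [-5.4, -1.2, 4.7]
gripper_width: 59.6
```

>>> {"api": "move_arm", "payload": {"increments": [[65,[-0.002,0,0],[0,0,0]]]}}

```text
time: 15.02
tcp_pos: [590.0, -134.6, 11.2]
orientation: [0.026, -3.139, -0.001]
ft_force: [-5.8, 0.6, 4.9]
gripper_width: 59.8
```

>>> {"api": "move_arm", "payload": {"increments": [[65,[-0.002,0,0],[0,0,0]]]}}

```text
time: 15.15
tcp_pos: [591.0, -134.5, 11.2]
orientation: [0.026, -3.139, -0.001]
ft_force: [-5.3, -0.6, 4.6]
gripper_width: 59.6
```

>>> {"api": "move_arm", "payload": {"increments": [[65,[-0.002,0,0],[0,0,0]]]}}

```text
time: 15.28
tcp_pos: [591.2, -134.5, 11.1]
orientation: [0.026, -3.137, -0.001]
ft_force: [-9.5, -1.3, 8.3]
gripper_width: 59.6
```

```bash
python3 - <<'E'
from h import *
for n in("side","top"):
    im=optics.read_camera(n);cv2.imwrite(f"pics/{n}9.png",cv2.resize(im[130:250,330:440] if n=="top" else im[190:250,230:330],None,fx=6,fy=6,interpolation=cv2.INTER_CUBIC)[:,:,::-1])
s=sensors.state();o=s['orientation'];print(s['tcp_pos'],o,2*np.degrees(np.arctan2(o[1],o[0]))-90,s['ft_force'],s['time'])
E
```

```text
[ 591.18541937 -134.50673478   11.06849202] [ 2.58068168e-02 -3.13699896e+00 -9.59091324e-04] -269.05732303190683 [-7.73051689 -0.83195926  6.61922878] 15.375
```

View pics/side9.png

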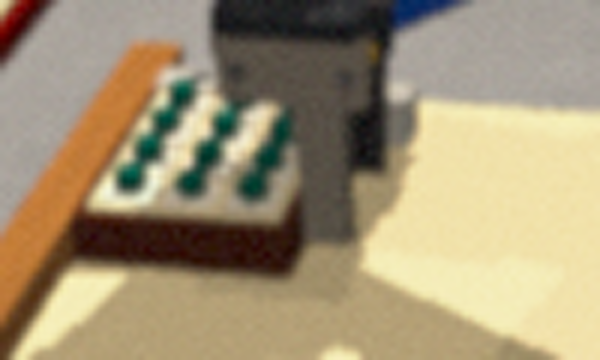

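>>> {"api": "move_arm", "payload": {"increments": [[65,[-0.003,0,0],[0,0,0]]]}}

```text
time: 15.5
tcp_pos: [591.3, -134.5, 11.0]
orientation: [0.026, -3.134, -0.001]
ft_force: [-15.7, -2.2, 12.7]
gripper_width: 59.8
```

>>> {"api": "move_arm", "payload": {"increments": [[65,[-0.002,0,0],[0,0,0]],[65,[-0.002,0,0],[0,0,0]]]}}

```text
time: 15.75
tcp_pos: [591.3, -134.4, 10.9]
orientation: [0.026, -3.132, -0.002]
ft_force: [-15.9, -1.4, 13.5]
gripper_width: 59.6
```

Firm contact with the rail. Backing off straight and looking.

>>> {"api": "move_arm", "payload": {"increments": [[65,[0.02,0,0],[0,0,0]],[65,[0.08,0,0],[0,0,0]],[65,[0.12,0.0,-0.1],[0,0,0]],[65,[0.12,0.1,-0.2],[0,0,0]],[65,[0.12,0.2,-0.2],[0,0,0]],[65,[0.12,0.3,-0.2],[0,0,0]],[65,[0.12,0.36,-0.2],[0,0,0]],[65,[0.12,0.36,-0.2],[0,0,0]]]}}

```text
time: 16.75
tcp_pos: [533.3, 46.1, 111.5]
orientation: [-0.03, 3.14, 0.001]
ft_force: [-0.7, 0.0, -0.4]
gripper_width: 59.7
```

```bash
python3 - <<'E'
from h import *
for n in("side","top"):
    im=optics.read_camera(n);cv2.imwrite(f"pics/{n}10.png",cv2.resize(im[130:230,340:440] if n=="top" else im[190:260,230:340],None,fx=6,fy=6,interpolation=cv2.INTER_CUBIC)[:,:,::-1])
s=sensors.state();o=s['orientation'];print(s['tcp_pos'],o,2*np.degrees(np.arctan2(o[1],o[0]))-90,s['ft_force'],s['time'])
E
```

```text
[533.13147758  44.15450868 111.27471572] [-2.72349413e-02  3.14091940e+00 -2.69599087e-04] 90.99359957052818 [ 0.32917494  0.11504472 -1.0213901 ] 16.85
```

View pics/side10.png

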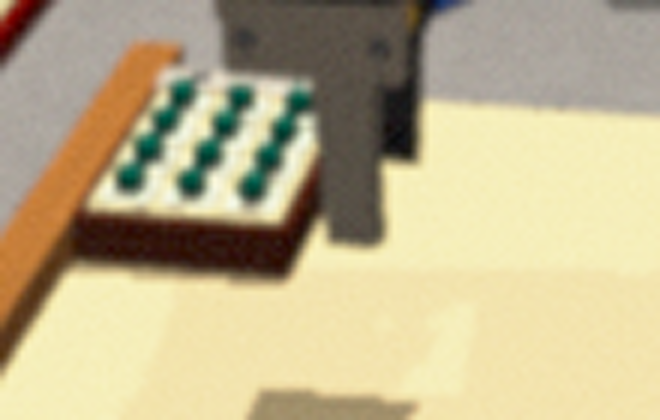

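View pics/top10.png

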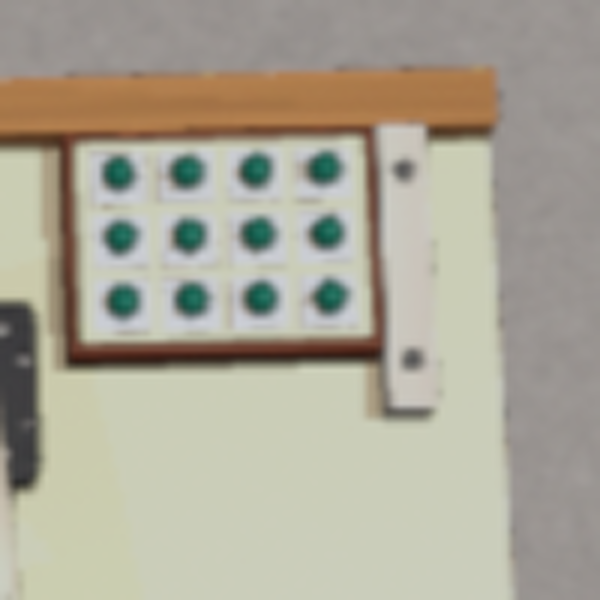

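Side and top views show the tray flush on the rail (top crop row ~130) and the stop (column ~380). One gentle confirming nudge toward the stop, since the rail push could have opened it slightly.

>>> {"api": "move_arm", "payload": {"increments": [[50,[-0.1,-0.05,0],[0,0,0.03]],[50,[-0.2,-0.1,0],[0,0,0.06]],[50,[-0.217,-0.162,0],[0,0,0.09]],[50,[-0.217,-0.162,0],[0,0,0.12]],[50,[-0.217,-0.162,0],[0,0,0.15]],[50,[-0.217,-0.162,0],[0,0,0.18]],[50,[-0.217,-0.162,0],[0,0,0.21]],[50,[-0.217,-0.162,0],[0,0,0.24]],[50,[-0.217,-0.162,0],[0,0,0.2505]],[50,[-0.217,-0.162,0],[0,0,0.2505]]]}}

```text
time: 18.1
tcp_pos: [642.7, -36.4, 111.1]
orientation: [2.208, 2.235, -0.0]
ft_force: [0.4, 0.1, 0.1]
gripper_width: 45.7
```

```bash
python3 - <<'E'
from h import *
s=sensors.state();o=s['orientation'];print(s['tcp_pos'],o,2*np.degrees(np.arctan2(o[1],o[0]))-90,s['ft_force'],s['time'])
E
```

```text
[642.68220373 -36.38327997 111.07786704] [ 2.20754771e+00  2.23512116e+00 -1.84233238e-04] 0.711203849572982 [0.44380528 0.09238247 0.13486904] 18.1
```

>>> {"api": "move_arm", "payload": {"increments": [[50,[0,0,0.1],[0,0,0]],[50,[0,0,0.18],[0,0,0]],[50,[0,0,0.197],[0,0,0]],[50,[0,0,0.197],[0,0,0]],[50,[-0.02,0,0.197],[0,0,0]],[50,[-0.034,0,0.197],[0,0,0]],[50,[-0.043,0,0.197],[0,0,0]],[50,[-0.043,0,0.197],[0,0,0]]]}}

```text
time: 19.1
tcp_pos: [643.2, -56.9, 13.1]
orientation: [2.207, 2.235, 0.001]
ft_force: [1.0, -0.3, 0.8]
gripper_width: 46.3
```

>>> {"api": "move_arm", "payload": {"increments": [[50,[-0.002,0,0],[0,0,0]]]}}

```text
time: 19.23
tcp_pos: [643.1, -57.4, 12.8]
orientation: [2.207, 2.236, 0.0]
ft_force: [0.1, -1.1, 0.6]
gripper_width: 45.7
```

>>> {"api": "move_arm", "payload": {"increments": [[50,[-0.002,0,0],[0,0,0]]]}}

```text
time: 19.35
tcp_pos: [643.0, -58.3, 12.7]
orientation: [-2.206, -2.236, 0.0]
ft_force: [-0.8, -0.8, -0.2]
gripper_width: 45.7
```

>>> {"api": "move_arm", "payload": {"increments": [[50,[-0.002,0,0],[0,0,0]]]}}

```text
time: 19.48
tcp_pos: [643.1, -59.3, 12.6]
orientation: [-2.206, -2.236, 0.0]
ft_force: [0.7, 0.2, -0.3]
gripper_width: 46.1
```

>>> {"api": "move_arm", "payload": {"increments": [[50,[-0.002,0,0],[0,0,0]]]}}

```text
time: 19.6
tcp_pos: [643.1, -60.2, 12.7]
orientation: [-2.206, -2.236, -0.0]
ft_force: [0.8, 2.4, -0.8]
gripper_width: 45.7
```

>>> {"api": "move_arm", "payload": {"increments": [[50,[-0.001,0,0],[0,0,0]]]}}

```text
time: 19.73
tcp_pos: [643.1, -60.5, 12.7]
orientation: [-2.206, -2.236, -0.001]
ft_force: [1.5, 5.5, 0.5]
gripper_width: 45.8
```

>>> {"api": "move_arm", "payload": {"increments": [[50,[-0.001,0,0],[0,0,0]]]}}

```text
time: 19.85
tcp_pos: [643.1, -60.6, 12.7]
orientation: [-2.206, -2.235, -0.001]
ft_force: [0.5, 7.6, 0.4]
gripper_width: 45.7
```

>>> {"api": "move_arm", "payload": {"increments": [[50,[-0.001,0,0],[0,0,0]]]}}

```text
time: 19.98
tcp_pos: [643.1, -60.6, 12.7]
orientation: [-2.206, -2.235, -0.002]
ft_force: [1.3, 9.3, -0.4]
gripper_width: 45.9
```

>>> {"api": "move_arm", "payload": {"increments": [[50,[-0.001,0,0],[0,0,0]]]}}

```text
time: 20.1
tcp_pos: [643.1, -60.6, 12.7]
orientation: [-2.206, -2.234, -0.002]
ft_force: [0.5, 11.5, -0.4]
gripper_width: 45.9
```

>>> {"api": "move_arm", "payload": {"increments": [[50,[0.02,0,0],[0,0,0]],[50,[0.06,0,0],[0,0,0]],[50,[0.06,0,-0.1],[0,0,0]],[50,[0.06,0,-0.2],[0,0,0]],[50,[0.06,-0.1,-0.3],[0,0,0]],[50,[0.15,-0.2,-0.36],[0,0,0]],[50,[0.25,-0.3,-0.36],[0,0,0]],[50,[0.35,-0.4,-0.36],[0,0,0]],[50,[0.4,-0.45,-0.36],[0,0,0]],[50,[0.4,-0.45,-0.36],[0,0,0]]]}}

```text
time: 21.35
tcp_pos: [412.5, 136.8, 192.8]
orientation: [-2.202, -2.24, 0.001]
ft_force: [1.0, 0.7, -0.2]
gripper_width: 45.8
```

>>> {"api": "move_arm", "payload": {"increments": [[50,[0.2,0,0],[0,0,0]],[50,[0.3,0,0],[0,0,0]],[50,[0.4,0,0],[0,0,0]],[50,[0.4,0,0],[0,0,0]],[50,[0.4,0,0],[0,0,0]],[50,[0.4,0,0],[0,0,0]]]}}

```text
time: 22.1
tcp_pos: [412.9, 333.1, 192.5]
orientation: [2.207, 2.235, -0.001]
ft_force: [0.8, -0.1, -0.2]
gripper_width: 45.8
```

```bash
python3 - <<'E'
from h import *
for n in("side","top"):
    im=optics.read_camera(n);cv2.imwrite(f"pics/{n}11.png",im[:,:,::-1])
    cv2.imwrite(f"pics/{n}11c.png",cv2.resize(im[130:230,340:440] if n=="top" else im[190:260,230:340],None,fx=6,fy=6,interpolation=cv2.INTER_CUBIC)[:,:,::-1])
    c=cam(n)
    for d in models.masks_of(n,"tray"):
        w=unproj(c,d['extent'][:2],20)[0]
        if 600<w[0]<700 and -200<w[1]<-60 and d['conf']>.25:
            print(n,d['conf'],fitbox([c],[d['pixels']],[649,-135,0.015],96,130,6,30))
    for q in("cone","jar","bangle","tweezers"):
        d=models.masks_of(n,q)
        if d: print(n,q,d[0]['conf'],np.round(d[0]['extent'],1))
s=sensors.state();print(s['tcp_pos'],s['ft_force'],s['dq'].round(3),s['time'])
E
```

```text
side 0.89 (array([ 6.50280057e+02, -1.36415455e+02,  1.56398924e-01]), np.float64(0.2508615217071567))
side bangle 0.89 [253.9 371.5  41.9  33.2]
side tweezers 0.96 [189.7 365.7  52.3  43.2]
top 0.7 (array([ 6.48548366e+02, -1.35053336e+02,  3.60370532e-02]), np.float64(0.016395764052155256))
top cone 0.64 [239.9 177.9  16.2  15.9]
top jar 0.61 [499.1 230.6  29.9  25.5]
top tweezers 0.61 [162.9 177.1  30.1  40.1]
[412.85977732 334.55656325 192.73518008] [-0.5167471  -0.97027017  0.3358397 ] [ 0.003  0.002 -0.002 -0.001  0.002  0.001] 22.7
```

View pics/side11.png

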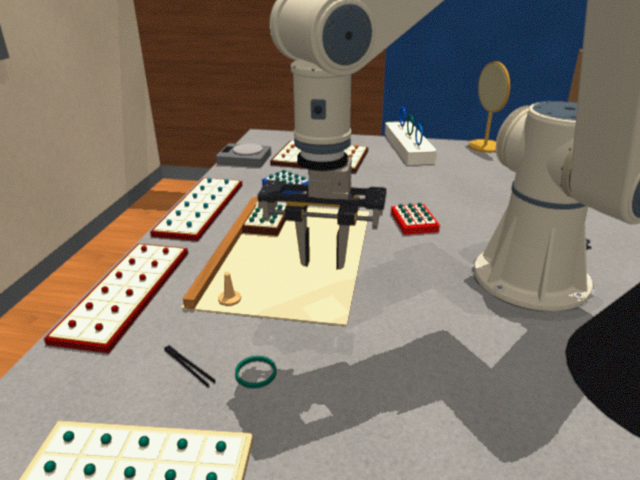

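View pics/top11c.png

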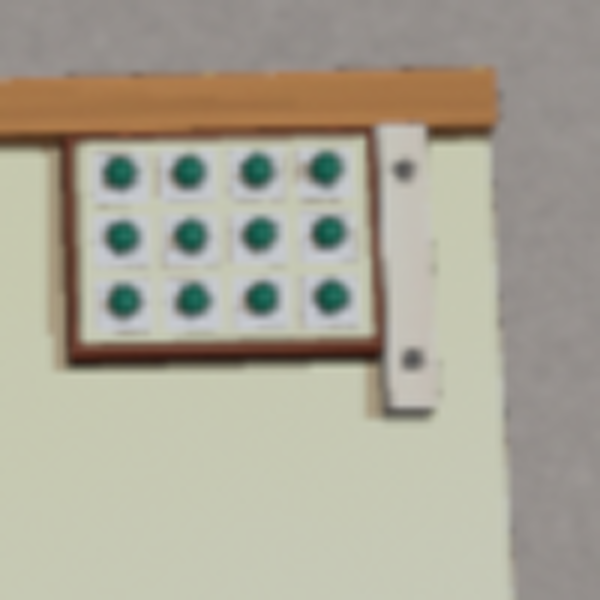

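View pics/side11c.png

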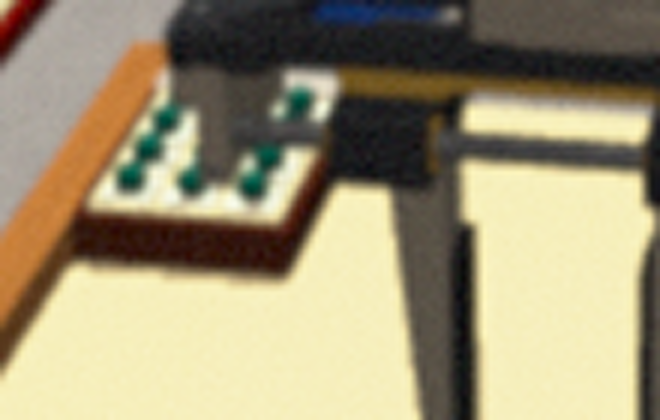

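The top view shows the tray flush along the rail (row ~130) and the stop (column ~378), with the hand well clear. The cone, jar, bangle and tweezers look unmoved. Handing in.

```bash
python3 -c "
from rig import bot
print(bot.close_job())"
```

```text
the job is handed in; nothing more can be done
None
```

The tray is in the corner, square and snug against both the back rail and the stop bar. I handed the job in at about 22.7 s, with the hand held about 190 mm up and touching nothing.

**How it was done:** I pushed the tray with two spread fingers only. They turned it square to the pad and slid it to just short of the rail. From there I pushed it along to the stop, then home against the rail, and finished with a light nudge to the stop. The highest push force I read was about 16 N per axis.

**Checks that agreed:**
- **Stop contact:** both pushes to the stop ended at the same place (tool y of -60.7 and -60.6 mm).
- **Rail contact:** against the rail the hand stopped moving while the force rose.
- **Position:** the last top picture puts the tray centre at (648.5, -135.1) mm, against about (649, -135) expected. No gap shows at either face.

**Checks that were weak or disagreed:**
- **Angle from the top picture:** it reads about 2.1° against a pad angle of about 0.8°. An early top-only fit of the fixed stop bar read about the same (2.0°), so I take this as camera bias.
- **Last side picture:** its tray fit is unusable because the gripper hid part of the tray.
- **Other objects:** the cone and jar match their starting positions in the top view, and the bangle and tweezers do in the side view. The top detector put the tweezers about 5 pixels off with a smaller outline, which I put down to detector error. It missed the bangle there, and the side one missed the cone and jar. The cone still stands in place in the last side picture, and the jar is not visible there.

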